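# Set the bench scale to weigh into the bowl

### The arm

A 6-joint arm with a two-finger parallel gripper is mounted at the origin on the work surface. World frame = base frame: x ahead of the robot, y to its left, z up, the work surface at z = 0. Lengths are in m, angles in rad, forces in N, time in s.
With the tool pointing down it reaches from about 0.2 to 0.875 m from the base axis. Payload 3.4 kg.
Tool frame: the origin (TCP) lies between the finger pads; the fingertips stand r.tip_extent ahead of it and the grasp point (between the pads) lies 2 mm behind it (r.tip_extent is the distance from the TCP to the fingertips, in m); z points along the fingers, y is the line along which they close (so a half turn about z gives the same grasp; the last joint's range is limited). The gripper opens to 94 mm and grips with 3 to 60 N. Pads are 16 mm wide; open, the fingers measure 119 mm over their backs; the gripper's body (75 mm by 177 mm) begins 78 mm behind the grasp point.
Start: joints at [-1.311, 0.276, 1.505, -0, 1.361, -0.121], TCP at [0.214, -0.534, 0.222] pointing down, gripper open.
Joint ranges: [-2.89, 2.89], [-0.75, 2.08], [0.22, 2.7], [-1.18, 4.32], [0.11, 2.71], [-2.7, 2.7]. Speed limits (rad/s): [2.57, 2.57, 3.14, 3.14, 3.14, 3.14].

### API

Orientations are given as a unit quaternion [x, y, z, w].
In Python, from rig import r gives the robot as it stands. The module is installed in compiled form; this text tells all that it offers.
- The arm moves only by the tool drive_tool, never from a script. Its argument "plan" is a list of rows, each a list of 2 entries, a list of its own where there are three numbers: the shift along the tool's x, y, z normalised to -1 to 1, where 1 is 30 mm, then the turn, a rotation vector about the tool's x, y, z normalised to -1 to 1, where 1 is 0.08 rad. A call has 1 to 10 rows; each row shifts and turns the commanded pose from where the row before left it, along the tool's axes as they then stand; what a row does not reach is not made up. A row lasts 1/12 s, in which the tool goes at most 41.7 mm and 7.16 degrees, less where a joint would pass 70% of its speed; a pose out of reach is approached as far as the arm can. A call with a number of a shift or a turn outside -1 to 1 is refused whole. A call with a gripper value outside its range is refused whole. "gripper" is the finger opening in mm, from 0 to 94, set as the call begins (left out, the last holds). The fingers move at their own pace and stop on an object; "newtons" is the grip in N (left out, the last holds). Time passes only in rows, so rows that do not move let the fingers close. It gives the time, the measured TCP pose, the force, the opening and the grip force at its end, in the units of the state.
- r.sense(): the state, without advancing time (a new reading comes with each control period).
- r.grab_frame(name): name is "side" or "top" or "wrist"; returns (picture, depth): 420x560x3 uint8, red, green, blue; 420x560 float32, m along the optical axis (not along the pixel's ray), 0 where there is no reading.
- r.get_calibration(name): a dict with "fx", "fy", "cx", "cy" (pixels), "R" (3x3) and "t" (3): a world point X has camera coordinates R X + t. Camera axes: x right, y down, z forward; pixel columns grow to the right and rows downward; lengths in m; the calibration is good to about 2 mm. The wrist camera is an equidistant fisheye: a pixel r from the principal point sees the ray r / f radians off the axis. A picture is of the moment at which its call begins: read the wrist's pose just before it. get_calibration takes no time and is no camera call; for the wrist camera it gives the pose at the moment of the call.
- r.job_done(): hands the job in; it is judged then, once.
The state is a dict: "time": time; "joints": joint angles; "dq": joint speeds; "joint_efforts": joint torques, N m; "tool_pos": TCP position; "ee_rot": TCP orientation; "wrist_force": force on the tool from outside, world axes, zero at the start; "ft_torque": the same for the moment, N m; "finger_gap": finger opening in m; "finger_force": force on a finger pad.
Only numpy, scipy, OpenCV 4.12 (cv2) and the standard library are available. Lean on these libraries where they do the work, as an engineer would, in place of code of your own. Each camera call takes 0.05 s, during which the arm holds its last target. There are 200 camera calls.

### The job

Get the bench scale ready for weighing into the yellow bowl: hold the red on key down for a full second, press the blue zero key while the platform is still empty, then stand the bowl with its clip upright in the middle of the platform, let go of it and press the green tare key. Push the keys one at a time, each fully down, but gently enough that the tilting indicator keeps its angle, and leave the white unit key alone. Set the bowl down softly and leave the other kitchen things where they are.

Things in the scene. Friction and masses are not known exactly. Their poses are not given: they have to be found in the camera images.
- scale: Bench scale, fixed: grey base 190 x 200 mm, 46 mm high, steel platform on top; behind it (own +x) on a column a tilting indicator in a steel bracket, 261 mm over its two clamp knobs. Origin on the plank under the platform's centre; x away from the robot, y left, z up. The indicator's hinge axis runs along y at x = 170, z = 205 mm; its face and keys look up and towards the robot.
- pan: Steel platform of the scale, 200 x 200 mm; origin at the centre of its top, 62 mm above the plank; z up. The platform rests on rubber cushions and gives up to 3 mm under load (about 3 N per mm).
- head (a joint): Tilt of the indicator (rad): 0 = face level, looking up; grows as the face turns towards the robot; starts at 0.25 to 0.5. Case 110 mm (slope) x 210 (y) x 42, hinged at its middle; a 25 mm sun hood on the face's top edge (highest point under 280 mm). Only friction holds it: it slips at 0.45 N m, and the keys lie 30 mm down-slope of the axis, so about 15 N on a key turns it.
- panel_edge (a point): Middle of the lower edge of the indicator's face, 55 mm down the slope from the hinge line; axes as the panel (z out of the face, x up the slope, y left). It moves when the indicator is tilted; it must stay within 6 mm of where it started.
- top_on (a point): Key cap, 24 mm along the slope by 26 mm across; this point is the centre of its top, 9 mm proud of the panel face when up (moves with the key). Axes as the panel: z out of the face along the key's motion, x up the slope, y to the left as the robot sees it; face the key square on. Red on key: leftmost of the four as the robot sees them (66 mm left of the middle).
- top_unit (a point): Key cap, 24 mm along the slope by 26 mm across; this point is the centre of its top, 9 mm proud of the panel face when up (moves with the key). Axes as the panel: z out of the face along the key's motion, x up the slope, y to the left as the robot sees it; face the key square on. White unit key, second from left (22 mm left of the middle): not to be pressed.
- top_zero (a point): Key cap, 24 mm along the slope by 26 mm across; this point is the centre of its top, 9 mm proud of the panel face when up (moves with the key). Axes as the panel: z out of the face along the key's motion, x up the slope, y to the left as the robot sees it; face the key square on. Blue zero key, third from left (22 mm right of the middle).
- top_tare (a point): Key cap, 24 mm along the slope by 26 mm across; this point is the centre of its top, 9 mm proud of the panel face when up (moves with the key). Axes as the panel: z out of the face along the key's motion, x up the slope, y to the left as the robot sees it; face the key square on. Green tare key, rightmost (66 mm right of the middle).
- key_on (a joint): Travel of the on key (m): 0 = up, 0.005 = fully down; it counts as pressed above 0.004. Sprung: starts to move at 2 N, fully down at 5 N, returns by itself.
- key_unit (a joint): Travel of the unit key (m): 0 = up, 0.005 = fully down; it counts as pressed above 0.004. Sprung: starts to move at 2 N, fully down at 5 N, returns by itself.
- key_zero (a joint): Travel of the zero key (m): 0 = up, 0.005 = fully down; it counts as pressed above 0.004. Sprung: starts to move at 2 N, fully down at 5 N, returns by itself.
- key_tare (a joint): Travel of the tare key (m): 0 = up, 0.005 = fully down; it counts as pressed above 0.004. Sprung: starts to move at 2 N, fully down at 5 N, returns by itself.
- bowl: Loose yellow plastic bowl, left or right of the scale: 150 mm across, 80 mm high, foot 92 mm across, 0.18 to 0.36 kg. Origin at the centre of its underside, z up. Rim 10 mm thick (radius 65 to 75 mm) with upright faces from height 62 to 80 mm: pinch it across from above. On the rim at own +x, pointing any way, sits a fixed steel clip 32 mm wide, 22 mm thick, up to height 117 mm.
- mortar: Bystander: wooden mortar, 128 mm across, 115 mm high, origin at the centre of its underside; stands on the side of the scale where the bowl is not.
- lid: Bystander: domed stainless pot lid, 204 mm across, 65 mm high with its black knob, lying rim down; origin at the centre of its underside.
- sieve: Bystander: green plastic sieve, 156 mm across, 54 mm high, handle 105 mm long at own +x; origin at the centre of its underside.
- spoon: Bystander: red silicone spoon, 260 mm long, lying along own x; origin under its middle.
- jar: Bystander: jar 68 mm across, 100 mm high, red cap; origin at the centre of its underside.

How it is judged:
By the outcome, as a careful person would: the job done as asked, in the order asked, and still so for the second after the job is handed in, with the robot touching nothing.
It also fails if it takes over 72 s, if anything falls off the work surface, if the arm or the gripper's body presses on something with over 40 N, if the wrist force passes 120 N, or if a joint passes its speed limit or range.

## Working session

There is one attempt and no reset: what is moved stays moved. The work goes in short steps, Python scripts to look and compute and a tool call to move; the robot and the scene stay as the last step left them, time stands still between calls to the robot, and variables do not carry over. Pictures are saved under pics/ and viewed, at most 10 in all, crops included, and the job is handed in when it is done.

Besides the shell and the picture viewer there is one more tool, called after "Request:" as name(argument=value, ...), one argument or row to a line, values as JSON. drive_tool: Moves the arm, as the interface text tells. Its arguments: {"type":"object","properties":{"plan":{"type":"array","items":{"type":"array"}},"gripper":{"type":"number"},"newtons":{"type":"number"}},"required":["plan"]}

```bash
mkdir -p pics; python3 - <<'E'
from rig import r
import cv2,numpy as np
s=r.sense();print({k:np.round(v,3) for k,v in s.items()},r.tip_extent)
for n in("side","top"):
    p,d=r.grab_frame(n);cv2.imwrite(f"pics/{n}0.png",p[:,:,::-1]);np.savez(f"{n}0.npz",p=p,d=d)
    c=r.get_calibration(n);print(n,{k:np.round(v,3).tolist() for k,v in c.items()})
E
```

```text
{'time': np.float64(0.0), 'joints': array([-1.311,  0.277,  1.506, -0.   ,  1.361, -0.121]), 'dq': array([ 0.001, -0.   ,  0.001,  0.   ,  0.001, -0.   ]), 'joint_efforts': array([ 0.0000e+00, -4.0458e+01, -2.3723e+01,  7.0000e-02,  3.4000e-02,
       -0.0000e+00]), 'tool_pos': array([ 0.214, -0.533,  0.222]), 'ee_rot': array([ 0.982,  0.189, -0.   , -0.001]), 'wrist_force': array([-0.249, -0.296, -0.544]), 'ft_torque': array([ 0.02 , -0.058, -0.037]), 'finger_force': np.float64(0.0), 'finger_gap': np.float64(0.094)} 0.017
side {'fx': 390.824, 'fy': 390.824, 'cx': 278.239, 'cy': 216.38, 'R': [[-0.917, -0.398, 0.022], [-0.242, 0.512, -0.824], [0.317, -0.761, -0.566]], 't': [0.478, 0.259, 0.793]}
top {'fx': 433.046, 'fy': 433.046, 'cx': 274.938, 'cy': 212.906, 'R': [[-0.01, -1.0, 0.002], [-0.995, 0.009, -0.099], [0.099, -0.003, -0.995]], 't': [-0.016, 0.523, 1.035]}
```

View pics/top0.png

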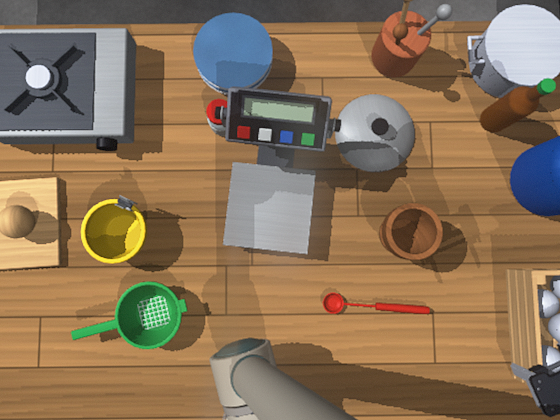

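View pics/side0.png

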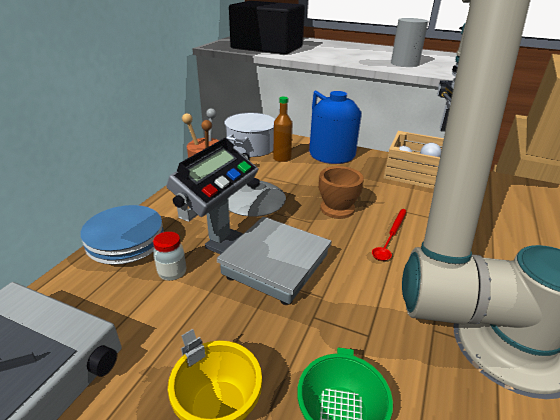

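The top view shows the keys at (244,131) red, (264,134) white, (286,137) blue and (308,139) green. The platform is around (270,208), and the bowl at (113,231) with its clip at (126,202). The side view shows the same keys at (209,190) to (244,167).

```bash
cat > h.py <<'E'
from rig import r
import cv2,numpy as np
def cloud(n,d,c=None):
    c=c or r.get_calibration(n);v,u=np.indices(d.shape)
    P=np.stack([(u-c['cx'])/c['fx']*d,(v-c['cy'])/c['fy']*d,d],-1)
    return (P-c['t'])@c['R']   # R^T(P-t)
def hsv(p): return cv2.cvtColor(p,cv2.COLOR_RGB2HSV)
E
cat > m.py <<'E'
from h import *
roi={'top':(225,115,325,155),'side':(190,150,260,205)}
for n in('top','side'):
    z=np.load(n+'0.npz');p,d=z['p'],z['d'];W=cloud(n,d);H=hsv(p);h,s,v=H[...,0],H[...,1],H[...,2]
    x0,y0,x1,y1=roi[n];R=np.zeros(h.shape,bool);R[y0:y1,x0:x1]=1
    M={'on':((h<8)|(h>172))&(s>150)&(v>100),'unit':(s<40)&(v>170),'zero':(h>100)&(h<130)&(s>120)&(v>90),'tare':(h>45)&(h<80)&(s>120)&(v>90)}
    K={}
    for k,m in M.items():
        m=(m&R&(d>0)).astype(np.uint8)
        q,l,st,ce=cv2.connectedComponentsWithStats(m)
        i=[j for j in range(1,q) if st[j,4]>25]
        for j in i:
            P=W[l==j];print(n,k,st[j].tolist(),np.round(np.median(P,0),4),np.round(P.mean(0),4))
    # panel/face fit
    if 1:
        A=W[R&(d>0)&(np.abs(W[...,2]-.2)<.06)&(s<90)&(v<70)];
        for _ in range(8):
            c=A.mean(0);nn=np.linalg.svd(A-c,full_matrices=0)[2][2];e=(A-c)@nn;A=A[np.abs(e)<max(.003,1.5*e.std())]
        print('face',len(A),np.round(c,4),np.round(nn*np.sign(nn[2]),3),e.std())
    # platform
    m=((np.abs(W[...,2]-.062)<.006)&(s<60)&(W[...,0]>.3)&(W[...,0]<.7)&(abs(W[...,1])<.25)).astype(np.uint8)
    q,l,st,ce=cv2.connectedComponentsWithStats(m);j=1+st[1:,4].argmax();P=W[l==j]
    b=cv2.minAreaRect(P[:,:2].astype(np.float32)*1000);print('plat',b,np.median(P[:,2]))
    # bowl
    Y=(h>20)&(h<33)&(s>130)&(v>80)&(W[...,2]>.068)&(W[...,2]<.09);P=W[Y]
    if len(P):
        A=np.c_[2*P[:,:2],np.ones(len(P))];a=np.linalg.lstsq(A,(P[:,:2]**2).sum(1),rcond=None)[0]
        print('bowl',a[:2],np.sqrt(a[2]+a[0]**2+a[1]**2),np.median(P[:,2]))
        D=np.hypot(W[...,0]-a[0],W[...,1]-a[1]);C=(D<.1)&(W[...,2]>.092)&(W[...,2]<.125);Q=W[C]
        q=np.median(Q,0);print('clip',len(Q),q,np.arctan2(q[1]-a[1],q[0]-a[0]),D[C].min(),D[C].max(),Q.min(0),Q.max(0))
E
python3 m.py
```

```text
top on [237, 126, 13, 13, 156] [0.6706 0.0436 0.2188] [0.671  0.0436 0.2185]
top unit [262, 115, 50, 7, 189] [ 0.698  -0.0602  0.2315] [ 0.6975 -0.0557  0.2315]
top unit [258, 128, 13, 13, 128] [0.6661 0.0008 0.2191] [6.663e-01 2.000e-04 2.189e-01]
top zero [280, 130, 13, 14, 154] [ 0.6611 -0.0439  0.2189] [ 0.6607 -0.0437  0.2184]
top tare [301, 133, 14, 12, 132] [ 0.6556 -0.0868  0.2195] [ 0.6556 -0.0872  0.219 ]
face 1458 [ 0.6765 -0.0251  0.2162] [-0.451  0.053  0.891] 0.0013250091602345642
plat ((534.9531860351562, -6.212982177734375), (199.7500457763672, 200.4720458984375), 83.27130889892578) 0.06155013627341161
bowl [0.48067663 0.35546348] 0.06962723716028554 0.07873643488989414
clip 132 [0.5431715  0.32597432 0.0999229 ] -0.44088757808471646 0.05836117643895954 0.08205810678788335 [0.53042425 0.30937778 0.09208209] [0.55830969 0.34255827 0.11964928]
side on [202, 184, 16, 13, 113] [0.6702 0.047  0.217 ] [0.6704 0.0463 0.2168]
side unit [215, 176, 14, 12, 93] [0.6651 0.0047 0.2169] [0.6651 0.0032 0.217 ]
side unit [229, 189, 31, 16, 333] [ 0.7339 -0.2249  0.0282] [ 0.7356 -0.2261  0.0279]
side zero [226, 168, 15, 12, 97] [ 0.6598 -0.0403  0.217 ] [ 0.6598 -0.0407  0.2169]
side tare [238, 161, 13, 12, 86] [ 0.6544 -0.0823  0.2169] [ 0.6544 -0.0844  0.2168]
face 880 [ 0.6862 -0.0141  0.2205] [-0.472  0.053  0.88 ] 0.001183629402857098
plat ((532.42578125, -6.252716064453125), (204.96829223632812, 201.9039764404297), 83.41168975830078) 0.06082782772349801
bowl [0.47809253 0.35756558] 0.06924882610717771 0.078514770855346
clip 264 [0.54645796 0.3262703  0.10461374] -0.429292245027623 0.05890405571461271 0.08574230994537348 [0.52768189 0.30977299 0.09205331] [0.55646356 0.34277322 0.11748282]
```

```bash
cat >> h.py <<'E'
from scipy.spatial.transform import Rotation as Ro
yaw,t=-.117,.475
ex=np.array([np.cos(yaw),np.sin(yaw),0]);ey=np.array([-np.sin(yaw),np.cos(yaw),0]);ez=np.array([0,0,1.])
N=-np.sin(t)*ex+np.cos(t)*ez;XP=np.cos(t)*ex+np.sin(t)*ez
RK=np.c_[ey,XP,-N]
MID=np.array([.6630,-.0205,.2178]);KEY={k:MID+o*ey for k,o in dict(on=.066,unit=.022,zero=-.022,tare=-.066).items()}
C=np.array([.534,-.0062]);B=np.array([.4794,.3565])
def down(a): x=np.array([np.cos(a),np.sin(a),0]);z=-ez;return np.c_[x,np.cross(z,x),z]
def keytcp(k,h): return KEY[k]+N*(h+r.tip_extent)
def to(p,R=None):
    s=r.sense();R0=Ro.from_quat(s['ee_rot']);u=R0.inv().apply(np.array(p)-s['tool_pos'])/.03
    w=(R0.inv()*Ro.from_matrix(R)).as_rotvec()/.08 if R is not None else np.zeros(3)
    print('t',round(float(s['time']),2),'tcp',np.round(s['tool_pos'],4),'F',np.round(s['wrist_force'],2),'\n shift',np.round(u,3),'turn',np.round(w,3))
E
python3 - <<'E'
from h import *
print(r.tip_extent,N,KEY)
to(keytcp('on',.06),RK)
E
```

```text
0.017 [-0.45421176  0.0533866   0.88929272] {'on': array([0.67070439, 0.04504878, 0.2178    ]), 'unit': array([0.66556813, 0.00134959, 0.2178    ]), 'zero': array([ 0.66043187, -0.04234959,  0.2178    ]), 'tare': array([ 0.65529561, -0.08604878,  0.2178    ])}
t 0.1 tcp [ 0.2136 -0.5334  0.2217] F [ 0.72  0.07 -0.22] 
 shift [ 20.281 -12.8    -2.129] turn [ -5.37    3.171 -13.153]
```

Request:
drive_tool(
  plan=[
    [[0,0,-0.8],[-0.3,0.176,-0.73]],
    [[0,0,-0.8],[-0.3,0.176,-0.73]],
    [[0,0,-0.8],[-0.3,0.176,-0.73]],
    [[0,0,-0.8],[-0.3,0.176,-0.73]],
    [[0,0,-0.8],[-0.3,0.176,-0.73]],
    [[0,0,-0.8],[-0.3,0.176,-0.73]],
    [[0,0,0],[-0.3,0.176,-0.73]],
    [[0,0,0],[-0.3,0.176,-0.73]],
    [[0,0,0],[-0.3,0.176,-0.73]],
    [[0,0,0],[-0.3,0.176,-0.73]],
  ],
  gripper=0,
  newtons=30,
)

```text
time: 0.93
tool_pos: [0.2051, -0.5282, 0.3658]
ee_rot: [0.876, 0.462, 0.091, 0.103]
wrist_force: [0.3, 0.9, -0.1]
finger_gap: 0.0304
finger_force: 0.0
```

Request:
drive_tool(
  plan=[
    [[0,0,0],[-0.3,0.176,-0.73]],
    [[0,0,0],[-0.3,0.176,-0.73]],
    [[0,0,0],[-0.3,0.176,-0.73]],
    [[0,0,0],[-0.3,0.176,-0.73]],
    [[0,0,0],[-0.3,0.176,-0.73]],
    [[0,0,0],[-0.3,0.176,-0.73]],
    [[0,0,0],[-0.3,0.176,-0.73]],
    [[0,0,0],[-0.3,0.176,-0.73]],
    [[0,0,0],[0,0,0]],
  ],
)

```text
time: 1.68
tool_pos: [0.2043, -0.5287, 0.3646]
ee_rot: [0.727, 0.645, 0.157, 0.177]
wrist_force: [-0.5, 0.5, -0.8]
finger_gap: 0.0005
finger_force: 0.0
```

```bash
python3 - <<'E'
from h import *
to(keytcp('on',.06),RK)
E
```

```text
t 1.68 tcp [ 0.2043 -0.5287  0.3646] F [-0.49  0.49 -0.82] 
 shift [20.832  9.462  7.823] turn [ 0.028  0.015 -0.017]
```

Request:
drive_tool(
  plan=[
    [[0.95,0.43,0.3],[0,0,0]],
    [[0.95,0.43,0.3],[0,0,0]],
    [[0.95,0.43,0.3],[0,0,0]],
    [[0.95,0.43,0.3],[0,0,0]],
    [[0.95,0.43,0.3],[0,0,0]],
    [[0.95,0.43,0.3],[0,0,0]],
    [[0.95,0.43,0.3],[0,0,0]],
    [[0.95,0.43,0.3],[0,0,0]],
    [[0.95,0.43,0.3],[0,0,0]],
    [[0.95,0.43,0.3],[0,0,0]],
  ],
)

```text
time: 2.52
tool_pos: [0.3941, -0.2624, 0.3446]
ee_rot: [0.727, 0.645, 0.156, 0.178]
wrist_force: [-0.5, 0.1, 0.2]
finger_gap: 0.0004
finger_force: 0.0
```

Request:
drive_tool(
  plan=[
    [[0.95,0.43,0.3],[0,0,0]],
    [[0.95,0.43,0.3],[0,0,0]],
    [[0.95,0.43,0.3],[0,0,0]],
    [[0.95,0.43,0.3],[0,0,0]],
    [[0.95,0.43,0.3],[0,0,0]],
    [[0.95,0.43,0.3],[0,0,0]],
    [[0.95,0.43,0.3],[0,0,0]],
    [[0.95,0.43,0.3],[0,0,0]],
    [[0.95,0.43,0.3],[0,0,0]],
    [[0.95,0.43,0.3],[0,0,0]],
  ],
)

```text
time: 3.35
tool_pos: [0.5825, 0.0027, 0.3232]
ee_rot: [0.726, 0.645, 0.156, 0.178]
wrist_force: [0.7, 0.4, 0.1]
finger_gap: 0.0005
finger_force: 0.0
```

```bash
python3 - <<'E'
from h import *
to(keytcp('on',.03),RK)
E
```

```text
t 3.35 tcp [0.5825 0.0027 0.3232] F [0.71 0.43 0.08] 
 shift [1.754 0.834 2.816] turn [ 0.038  0.035 -0.005]
```

Request:
drive_tool(
  plan=[
    [[0.6,0.28,0.7],[0,0,0]],
    [[0.6,0.28,0.7],[0,0,0]],
    [[0.55,0.27,0.7],[0,0,0]],
    [[0,0,0.7],[0,0,0]],
    [[0,0,0],[0,0,0]],
    [[0,0,0],[0,0,0]],
  ],
)

```text
time: 3.85
tool_pos: [0.6477, 0.0458, 0.2583]
ee_rot: [0.727, 0.646, 0.155, 0.176]
wrist_force: [-0.4, -0.4, 0.2]
finger_gap: 0.0002
finger_force: 0.0
```

```bash
python3 - <<'E'
from h import *
to(keytcp('on',.0),RK)
p,d=r.grab_frame('wrist');cv2.imwrite('pics/w1.png',p[:,:,::-1])
E
```

```text
t 3.85 tcp [0.6477 0.0458 0.2583] F [-0.38 -0.4   0.19] 
 shift [0.069 0.063 0.981] turn [-0.012  0.04   0.002]
```

View pics/w1.png

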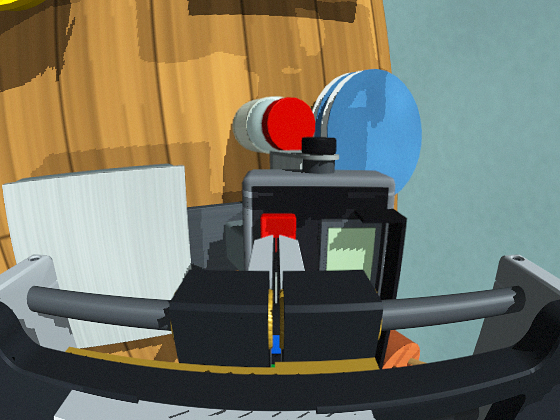

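The wrist view shows the closed fingertips (around (278,240)) over the red key (278,225), centred across it.

Request:
drive_tool(
  plan=[
    [[0.05,0.05,0.3],[0,0.04,0]],
    [[0,0,0.3],[0,0,0]],
    [[0,0,0.2],[0,0,0]],
    [[0,0,0.1],[0,0,0]],
    [[0,0,0],[0,0,0]],
    [[0,0,0],[0,0,0]],
  ],
)

```text
time: 4.4
tool_pos: [0.6623, 0.045, 0.2364]
ee_rot: [0.726, 0.646, 0.157, 0.177]
wrist_force: [0.2, 0.4, -0.0]
finger_gap: 0.0005
finger_force: 0.0
```

Request:
drive_tool(
  plan=[
    [[0,0,0.03],[0,0,0]],
    [[0,0,0.03],[0,0,0]],
    [[0,0,0.03],[0,0,0]],
    [[0,0,0.03],[0,0,0]],
    [[0,0,0],[0,0,0]],
  ],
)

```text
time: 4.82
tool_pos: [0.6642, 0.045, 0.2339]
ee_rot: [0.726, 0.646, 0.158, 0.177]
wrist_force: [-2.0, 0.1, 2.5]
finger_gap: 0.0007
finger_force: 1.5
```

Request:
drive_tool(
  plan=[
    [[0,0,0.03],[0,0,0]],
    [[0,0,0.03],[0,0,0]],
    [[0,0,0.03],[0,0,0]],
    [[0,0,0],[0,0,0]],
  ],
)

```text
time: 5.15
tool_pos: [0.6655, 0.0448, 0.2313]
ee_rot: [0.726, 0.646, 0.157, 0.177]
wrist_force: [-1.7, 0.7, 4.1]
finger_gap: 0.0004
finger_force: 2.3
```

Request:
drive_tool(
  plan=[
    [[0,0,0.03],[0,0,0]],
    [[0,0,0.02],[0,0,0]],
    [[0,0,0],[0,0,0]],
  ],
)

```text
time: 5.4
tool_pos: [0.6658, 0.0448, 0.2309]
ee_rot: [0.726, 0.646, 0.158, 0.177]
wrist_force: [-6.6, -0.7, 9.4]
finger_gap: 0.0004
finger_force: 5.2
```

Request:
drive_tool(
  plan=[
    [[0,0,-0.015],[0,0,0]],
    [[0,0,0],[0,0,0]],
    [[0,0,0],[0,0,0]],
  ],
)

```text
time: 5.65
tool_pos: [0.6657, 0.0448, 0.2309]
ee_rot: [0.726, 0.646, 0.158, 0.177]
wrist_force: [-4.6, 0.6, 7.2]
finger_gap: 0.0005
finger_force: 4.1
```

8.5 N, with the key bottomed. I'll hold it there.

Request:
drive_tool(
  plan=[
    [[0,0,0],[0,0,0]],
    [[0,0,0],[0,0,0]],
    [[0,0,0],[0,0,0]],
    [[0,0,0],[0,0,0]],
    [[0,0,0],[0,0,0]],
    [[0,0,0],[0,0,0]],
    [[0,0,0],[0,0,0]],
    [[0,0,0],[0,0,0]],
    [[0,0,0],[0,0,0]],
    [[0,0,0],[0,0,0]],
  ],
)

```text
time: 6.48
tool_pos: [0.6657, 0.0448, 0.2309]
ee_rot: [0.726, 0.646, 0.158, 0.177]
wrist_force: [-5.2, -0.1, 6.6]
finger_gap: 0.0005
finger_force: 4.1
```

Request:
drive_tool(
  plan=[
    [[0,0,0],[0,0,0]],
    [[0,0,0],[0,0,0]],
    [[0,0,0],[0,0,0]],
    [[0,0,0],[0,0,0]],
    [[0,0,-0.3],[0,0,0]],
    [[0,0,-0.7],[0,0,0]],
    [[0,0,-0.3],[0,0,0]],
    [[0,0,0],[0,0,0]],
  ],
)

```text
time: 7.15
tool_pos: [0.6484, 0.0471, 0.2672]
ee_rot: [0.726, 0.646, 0.159, 0.178]
wrist_force: [-0.3, -0.2, -0.1]
finger_gap: 0.0006
finger_force: 0.0
```

```bash
python3 - <<'E'
from h import *
s=r.sense()
print('bottomed tip height rel. est. top', (np.array([.6657,.0448,.2309])-keytcp('on',0))@N)
to(keytcp('zero',.003),RK)
E
```

```text
bottomed tip height rel. est. top -0.003090491998370882
t 7.15 tcp [0.6484 0.0471 0.2672] F [-0.29 -0.2  -0.09] 
 shift [-2.917 -0.098  1.136] turn [ 0.082 -0.012  0.001]
```

Request:
drive_tool(
  plan=[
    [[-0.6,-0.02,0],[0.08,0,0]],
    [[-0.8,-0.03,0],[0,0,0]],
    [[-0.8,-0.03,0],[0,0,0]],
    [[-0.72,-0.02,0],[0,0,0]],
    [[0,0,0.4],[0,0,0]],
    [[0,0,0.4],[0,0,0]],
    [[0,0,0.25],[0,0,0]],
    [[0,0,0.05],[0,0,0]],
    [[0,0,0],[0,0,0]],
    [[0,0,0],[0,0,0]],
  ],
)

```text
time: 7.98
tool_pos: [0.6495, -0.0405, 0.2332]
ee_rot: [0.726, 0.647, 0.155, 0.173]
wrist_force: [-1.5, -0.8, 1.7]
finger_gap: 0.0008
finger_force: 1.0
```

```bash
python3 - <<'E'
from h import *
to(keytcp('zero',-.0031),RK)
E
```

```text
t 7.98 tcp [ 0.6495 -0.0405  0.2332] F [-1.49 -0.78  1.71] 
 shift [-0.019  0.093  0.161] turn [-0.072 -0.013  0.015]
```

Request:
drive_tool(
  plan=[
    [[0,0,0.03],[0,0,0]],
    [[0,0,0.03],[0,0,0]],
    [[0,0,0.03],[0,0,0]],
    [[0,0,0.03],[0,0,0]],
    [[0,0,0.02],[0,0,0]],
    [[0,0,0],[0,0,0]],
    [[0,0,0],[0,0,0]],
  ],
)

```text
time: 8.57
tool_pos: [0.6519, -0.0414, 0.2304]
ee_rot: [0.726, 0.646, 0.156, 0.174]
wrist_force: [-3.0, 3.2, 2.9]
finger_gap: 0.0005
finger_force: 2.1
```

Request:
drive_tool(
  plan=[
    [[0,0,0.02],[0,0,0]],
    [[0,0,0.01],[0,0,0]],
    [[0,0,0],[0,0,0]],
    [[0,0,0],[0,0,0]],
  ],
)

```text
time: 8.9
tool_pos: [0.6524, -0.0417, 0.2296]
ee_rot: [0.726, 0.646, 0.155, 0.174]
wrist_force: [-2.4, 4.3, 3.2]
finger_gap: 0.0005
finger_force: 2.4
```

Request:
drive_tool(
  plan=[
    [[0,0,0.02],[0,0,0]],
    [[0,0,0],[0,0,0]],
    [[0,0,0],[0,0,0]],
  ],
)

```text
time: 9.15
tool_pos: [0.6525, -0.0417, 0.2295]
ee_rot: [0.726, 0.646, 0.155, 0.174]
wrist_force: [-4.6, 4.5, 7.4]
finger_gap: 0.0003
finger_force: 3.9
```

```bash
python3 - <<'E'
from h import *
to(keytcp('zero',-.0031),RK)
s=r.sense();print('n force',s['wrist_force']@N, s['ft_torque'])
E
```

```text
t 9.15 tcp [ 0.6525 -0.0417  0.2295] F [-4.65  4.52  7.45] 
 shift [0.008 0.057 0.003] turn [-0.04  -0.006  0.001]
n force 8.973842546618371 [0.68628927 0.45624653 0.28509754]
```

Request:
drive_tool(
  plan=[
    [[0,0,-0.3],[0,0,0]],
    [[0,0,-0.9],[0,0,0]],
    [[0,0,-0.9],[0,0,0]],
    [[0,-0.9,-0.9],[0,0,0]],
    [[0,-0.9,0],[0,0,0]],
    [[0,-0.9,0],[0,0,0]],
    [[0,0,0],[0,0,0]],
  ],
  gripper=44,
)

```text
time: 9.73
tool_pos: [0.5341, -0.0285, 0.2689]
ee_rot: [0.727, 0.647, 0.152, 0.172]
wrist_force: [-2.1, 0.2, -0.8]
finger_gap: 0.0427
finger_force: 0.0
```

```bash
python3 - <<'E'
from h import *
to([.4094,.3565,.25],down(np.pi/2))
p,d=r.grab_frame('top');np.savez('top1.npz',p=p,d=d)
W=cloud('top',d);H=hsv(p);h,s,v=H[...,0],H[...,1],H[...,2]
for k,a in {'on':(h<8)|(h>172),'tare':(h>45)&(h<80),'zero':(h>100)&(h<130)}.items():
  m=a&(s>120)&(v>90);m[:115]=0;m[155:]=0;m[:,:225]=0;m[:,325:]=0
  print(k,m.sum(),W[m].mean(0) if m.any() else 0)
E
```

```text
t 9.73 tcp [ 0.5341 -0.0285  0.2689] F [-2.06  0.18 -0.79] 
 shift [12.262 -5.303 -1.965] turn [ 5.787  0.354 -1.429]
on 160 [0.670956   0.04365624 0.21800853]
tare 132 [ 0.65385613 -0.08646145  0.22553168]
zero 155 [ 0.6606883  -0.04371098  0.21816098]
```

Request:
drive_tool(
  plan=[
    [[0,-0.3,-0.3],[0.58,0.035,-0.14]],
    [[0,-0.3,0],[0.58,0.035,-0.14]],
    [[0,0,0],[0.58,0.035,-0.14]],
    [[0,0,0],[0.58,0.035,-0.14]],
    [[0,0,0],[0.58,0.035,-0.14]],
    [[0,0,0],[0.58,0.035,-0.14]],
    [[0,0,0],[0.58,0.035,-0.14]],
    [[0,0,0],[0.58,0.035,-0.14]],
    [[0,0,0],[0.58,0.035,-0.14]],
    [[0,0,0],[0.58,0.035,-0.14]],
  ],
)

```text
time: 10.62
tool_pos: [0.5225, -0.0277, 0.273]
ee_rot: [0.708, 0.706, 0.002, 0.003]
wrist_force: [-0.5, -0.7, -0.3]
finger_gap: 0.0442
finger_force: 0.0
```

```bash
python3 - <<'E'
from h import *
to([.4094,.3565,.20],down(np.pi/2))
E
```

```text
t 10.62 tcp [ 0.5225 -0.0277  0.273 ] F [-0.46 -0.69 -0.31] 
 shift [12.8   -3.817  2.393] turn [ 0.094  0.012 -0.03 ]
```

Request:
drive_tool(
  plan=[
    [[0.6,-0.2,0],[0.09,0,0]],
    [[0.95,-0.28,0.1],[0,0,0]],
    [[0.95,-0.28,0.1],[0,0,0]],
    [[0.95,-0.28,0.1],[0,0,0]],
    [[0.95,-0.28,0.1],[0,0,0]],
    [[0.95,-0.28,0.1],[0,0,0]],
    [[0.95,-0.28,0.1],[0,0,0]],
    [[0.95,-0.28,0.1],[0,0,0]],
    [[0.95,-0.28,0.1],[0,0,0]],
    [[0.95,-0.28,0.1],[0,0,0]],
  ],
)

```text
time: 11.45
tool_pos: [0.4411, 0.2498, 0.246]
ee_rot: [0.708, 0.706, 0.001, 0.001]
wrist_force: [0.4, -0.1, 0.5]
finger_gap: 0.0441
finger_force: 0.0
```

Request:
drive_tool(
  plan=[
    [[0.95,-0.28,0.1],[0,0,0]],
    [[0.95,-0.28,0.3],[0,0,0]],
    [[0.95,-0.28,0.3],[0,0,0]],
    [[0.7,-0.2,0.3],[0,0,0]],
    [[0.1,0,0.1],[0,0,0]],
    [[0,0,0],[0,0,0]],
    [[0,0,0],[0,0,0]],
  ],
)

```text
time: 12.03
tool_pos: [0.4095, 0.3576, 0.2128]
ee_rot: [0.708, 0.706, 0.0, 0.0]
wrist_force: [-0.5, -0.0, 0.4]
finger_gap: 0.0439
finger_force: 0.0
```

```bash
python3 - <<'E'
from h import *
to([.4094,.3565,.077],down(np.pi/2))
p,d=r.grab_frame('wrist');cv2.imwrite('pics/w2.png',p[:,:,::-1])
E
```

```text
t 12.03 tcp [0.4095 0.3576 0.2128] F [-0.51 -0.04  0.43] 
 shift [-0.038 -0.008  4.527] turn [ 0.01   0.001 -0.027]
```

View pics/w2.png

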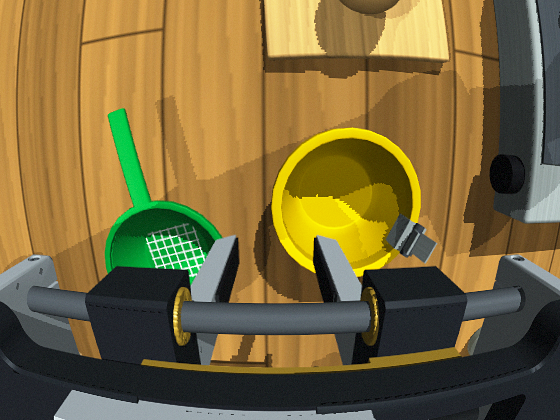

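The wrist view shows the bowl (345,205) with its near rim (278,210) between the fingers (235 to 325). The clip is well clear at (410,240), so I'm descending.

Request:
drive_tool(
  plan=[
    [[-0.03,0,0.6],[0,0,0]],
    [[0,0,0.9],[0,0,0]],
    [[0,0,0.9],[0,0,0]],
    [[0,0,0.9],[0,0,0]],
    [[0,0,0.6],[0,0,0]],
    [[0,0,0.3],[0,0,0]],
    [[0,0,0.2],[0,0,0]],
    [[0,0,0.1],[0,0,0]],
    [[0,0,0],[0,0,0]],
    [[0,0,0],[0,0,0]],
  ],
)

```text
time: 12.92
tool_pos: [0.409, 0.3574, 0.0789]
ee_rot: [0.708, 0.706, 0.001, -0.0]
wrist_force: [-0.7, -0.5, -0.5]
finger_gap: 0.0442
finger_force: 0.0
```

Request:
drive_tool(
  plan=[
    [[0,0,0],[0,0,0]],
    [[0,0,0],[0,0,0]],
    [[0,0,0],[0,0,0]],
    [[0,0,0],[0,0,0]],
    [[0,0,0],[0,0,0]],
    [[0,0,0],[0,0,0]],
    [[0,0,0],[0,0,0]],
    [[0,0,0],[0,0,0]],
    [[0,0,0],[0,0,0]],
    [[0,0,0],[0,0,0]],
  ],
  gripper=4,
  newtons=45,
)

```text
time: 13.75
tool_pos: [0.4087, 0.3574, 0.0781]
ee_rot: [0.708, 0.706, 0.001, -0.0]
wrist_force: [1.1, 1.3, 1.1]
finger_gap: 0.0082
finger_force: 42.9
```

Request:
drive_tool(
  plan=[
    [[0,0,-0.1],[0,0,0]],
    [[0,0,-0.2],[0,0,0]],
    [[0,0,-0.4],[0,0,0]],
    [[0,0,-0.6],[0,0,0]],
    [[0,0,-0.6],[0,0,0]],
    [[0,0,-0.6],[0,0,0]],
    [[0,0,-0.6],[0,0,0]],
    [[0,0,-0.3],[0,0,0]],
    [[0,0,-0.1],[0,0,0]],
    [[0,0,0],[0,0,0]],
  ],
  newtons=55,
)

```text
time: 14.58
tool_pos: [0.4076, 0.3567, 0.1829]
ee_rot: [0.708, 0.706, -0.0, -0.001]
wrist_force: [0.3, 0.3, -3.0]
finger_gap: 0.0084
finger_force: 54.5
```

```bash
cat > b.py <<'E'
from h import *
import sys
def bowl(n):
    p,d=r.grab_frame(n);cv2.imwrite(f'pics/{n}_{r.sense()["time"]:.2f}.png',p[:,:,::-1]);W=cloud(n,d);H=hsv(p);h,s,v=H[...,0],H[...,1],H[...,2]
    Y=(h>20)&(h<33)&(s>130)&(v>80)&(d>0);P=W[Y]
    z=np.percentile(P[:,2],97);P=P[P[:,2]>z-.014]
    # rim plane & circle (robust)
    for _ in range(6):
        c=np.median(P,0);A=np.c_[P[:,:2]-c[:2],np.ones(len(P))];k=np.linalg.lstsq(A,P[:,2],rcond=None)[0];e=P[:,2]-A@k;P=P[np.abs(e)<max(.003,2*e.std())]
    A=np.c_[2*P[:,:2],np.ones(len(P))];a=np.linalg.lstsq(A,(P[:,:2]**2).sum(1),rcond=None)[0]
    print(n,'centre',np.round(a[:2],4),'R',np.sqrt(a[2]+a[0]**2+a[1]**2),'rim z',k[2]+k[:2]@(a[:2]-c[:2]),'slope',k[:2],len(P))
bowl('top');bowl('side')
s=r.sense();print(s['wrist_force'],s['finger_gap'],s['finger_force'])
to([C[0]-.0707,C[1],.2],down(np.pi/2))
E
python3 b.py
```

```text
top centre [0.4778 0.3504] R 0.06968947033379573 rim z 0.1825354596017488 slope [-0.02050362 -0.00173898] 679
side centre [0.4758 0.3522] R 0.06918228842599715 rim z 0.180944082501162 slope [-0.02148717  0.00184667] 1164
[ 0.51401267  0.36446681 -3.20585367] 0.008104487516885984 54.48703318834305
t 14.68 tcp [0.4071 0.3564 0.1816] F [ 0.51  0.36 -3.21] 
 shift [-12.081   1.901  -0.61 ] turn [-0.038  0.009 -0.031]
```

Request:
drive_tool(
  plan=[
    [[-0.3,0,-0.3],[-0.13,0,0]],
    [[-0.5,0.1,-0.2],[-0.13,0,0]],
    [[-0.7,0.1,0],[0,0,0]],
    [[-0.8,0.13,0],[0,0,0]],
    [[-0.8,0.13,0],[0,0,0]],
    [[-0.8,0.13,0],[0,0,0]],
    [[-0.8,0.13,0],[0,0,0]],
    [[-0.8,0.13,0],[0,0,0]],
    [[-0.8,0.13,0],[0,0,0]],
    [[-0.8,0.13,0],[0,0,0]],
  ],
)

```text
time: 15.52
tool_pos: [0.4401, 0.1414, 0.1986]
ee_rot: [0.708, 0.706, 0.007, 0.007]
wrist_force: [0.5, -0.3, -2.2]
finger_gap: 0.0087
finger_force: 54.5
```

Request:
drive_tool(
  plan=[
    [[-0.8,0.13,0],[0,0,0]],
    [[-0.8,0.13,0],[0,0,0]],
    [[-0.8,0.13,0],[0,0,0]],
    [[-0.8,0.13,0],[0,0,0]],
    [[-0.7,0.13,0],[0,0,0]],
    [[-0.4,0.1,0],[0,0,0]],
    [[-0.2,0.05,0],[0,0,0]],
    [[0,0,0],[0,0,0]],
    [[0,0,0],[0,0,0]],
    [[0,0,0],[0,0,0]],
  ],
)

```text
time: 16.35
tool_pos: [0.4639, 0.0094, 0.1987]
ee_rot: [0.708, 0.706, 0.007, 0.007]
wrist_force: [0.5, -0.1, -2.8]
finger_gap: 0.0086
finger_force: 54.5
```

```bash
sed -i 's/^to(.*/to([.4645,-.0012,.145])/' b.py; python3 b.py
```

```text
top centre [0.5355 0.0034] R 0.06843140016944584 rim z 0.19982514689588649 slope [ 0.00049208 -0.00215617] 287
side centre [ 0.4511 -0.02  ] R 0.05369690260646037 rim z 0.3118174637995506 slope [-0.00757939 -0.13845597] 70
[-0.28342084 -0.36363315 -2.60245093] 0.00815788142754489 54.486220087856054
t 16.45 tcp [0.4642 0.0096 0.1987] F [-0.28 -0.36 -2.6 ] 
 shift [-0.363 -0.024  1.788] turn [0. 0. 0.]
```

Request:
drive_tool(
  plan=[
    [[-0.16,-0.02,0.2],[0,0,0]],
    [[-0.16,-0.02,0.4],[0,0,0]],
    [[0,0,0.4],[0,0,0]],
    [[0,0,0.3],[0,0,0]],
    [[0,0,0.2],[0,0,0]],
    [[0,0,0.15],[0,0,0]],
    [[0,0,0.08],[0,0,0]],
    [[0,0,0],[0,0,0]],
    [[0,0,0],[0,0,0]],
  ],
)

```text
time: 17.2
tool_pos: [0.4647, -0.0007, 0.147]
ee_rot: [0.708, 0.706, 0.008, 0.007]
wrist_force: [-0.3, -0.2, -4.1]
finger_gap: 0.0082
finger_force: 54.5
```

Request:
drive_tool(
  plan=[
    [[0,0,0.03],[0,0,0]],
    [[0,0,0.03],[0,0,0]],
    [[0,0,0.03],[0,0,0]],
    [[0,0,0],[0,0,0]],
  ],
)

```text
time: 17.53
tool_pos: [0.4644, -0.0007, 0.144]
ee_rot: [0.708, 0.706, 0.007, 0.007]
wrist_force: [0.7, 0.1, -3.0]
finger_gap: 0.008
finger_force: 54.5
```

Request:
drive_tool(
  plan=[
    [[0,0,0.03],[0,0,0]],
    [[0,0,0.03],[0,0,0]],
    [[0,0,0.02],[0,0,0]],
    [[0,0,0],[0,0,0]],
  ],
)

```text
time: 17.87
tool_pos: [0.4644, -0.0007, 0.1415]
ee_rot: [0.708, 0.706, 0.007, 0.007]
wrist_force: [0.8, -0.4, -2.8]
finger_gap: 0.0083
finger_force: 54.5
```

Request:
drive_tool(
  plan=[
    [[0,0,0.02],[0,0,0]],
    [[0,0,0.02],[0,0,0]],
    [[0,0,0],[0,0,0]],
  ],
)

```text
time: 18.12
tool_pos: [0.4644, -0.0006, 0.1403]
ee_rot: [0.708, 0.706, 0.007, 0.007]
wrist_force: [-0.9, -0.1, -2.6]
finger_gap: 0.0079
finger_force: 54.5
```

Request:
drive_tool(
  plan=[
    [[0,0,0.02],[0,0,0]],
    [[0,0,0.02],[0,0,0]],
    [[0,0,0],[0,0,0]],
  ],
)

```text
time: 18.37
tool_pos: [0.4646, -0.0007, 0.1394]
ee_rot: [0.708, 0.706, 0.007, 0.007]
wrist_force: [-1.5, 0.9, -0.5]
finger_gap: 0.0082
finger_force: 54.5
```

Request:
drive_tool(
  plan=[
    [[0,0,0.015],[0,0,0]],
    [[0,0,0],[0,0,0]],
    [[0,0,0],[0,0,0]],
  ],
)

```text
time: 18.62
tool_pos: [0.4646, -0.0007, 0.139]
ee_rot: [0.708, 0.706, 0.008, 0.007]
wrist_force: [-1.1, -0.2, 1.1]
finger_gap: 0.0084
finger_force: 54.5
```

Request:
drive_tool(
  plan=[
    [[0,0,0],[0,0,0]],
    [[0,0,0],[0,0,0]],
    [[0,0,0],[0,0,0]],
    [[0,0,0],[0,0,0]],
    [[0,0,0],[0,0,0]],
    [[0,0,0],[0,0,0]],
    [[0,0,0],[0,0,0]],
    [[0,0,0],[0,0,0]],
  ],
  gripper=40,
)

```text
time: 19.28
tool_pos: [0.4646, -0.0007, 0.1388]
ee_rot: [0.708, 0.706, 0.007, 0.007]
wrist_force: [0.0, 0.8, -0.0]
finger_gap: 0.0401
finger_force: 0.0
```

Request:
drive_tool(
  plan=[
    [[0,0,-0.2],[0,0,0]],
    [[0,0,-0.4],[0,0,0]],
    [[0,0,-0.8],[0,0,0]],
    [[0,0,-0.9],[0,0,0]],
    [[0,0,-0.9],[0,0,0]],
    [[0,0,-0.9],[0,0,0]],
    [[0,-0.8,-0.9],[0,0,0]],
    [[0,-0.8,-0.5],[0,0,0]],
    [[0,-0.8,0],[0,0,0]],
    [[0,0,0],[0,0,0]],
  ],
)

```text
time: 20.12
tool_pos: [0.3857, -0.0003, 0.304]
ee_rot: [0.708, 0.706, 0.008, 0.007]
wrist_force: [-0.7, -0.6, -0.7]
finger_gap: 0.0402
finger_force: 0.0
```

```bash
sed -i "s/^to(.*/to(keytcp('tare',.06),RK)/" b.py; python3 b.py;ls pics
```

```text
top centre [ 0.5349 -0.0063] R 0.06934147216240928 rim z 0.14070778226926647 slope [ 0.00075423 -0.00358404] 513
side centre [ 0.397  -0.3836] R 0.40199314171604483 rim z 0.27630280608531077 slope [-0.00459413  0.33445379] 71
[-0.17520511 -0.06243014  0.41869494] 0.040083283082853916 0.0
t 20.22 tcp [ 0.389  -0.0006  0.303 ] F [-0.18 -0.06  0.42] 
 shift [-2.692  7.702  0.731] turn [-5.649 -0.361  1.397]
side0.png
side_14.68.png
side_16.45.png
side_20.22.png
top0.png
top_14.63.png
top_16.40.png
top_20.17.png
w1.png
w2.png
```

Request:
drive_tool(
  plan=[
    [[0,0,-0.2],[-0.565,-0.036,0.14]],
    [[0,0,0],[-0.565,-0.036,0.14]],
    [[0,0,0],[-0.565,-0.036,0.14]],
    [[0,0,0],[-0.565,-0.036,0.14]],
    [[0,0,0],[-0.565,-0.036,0.14]],
    [[0,0,0],[-0.565,-0.036,0.14]],
    [[0,0,0],[-0.565,-0.036,0.14]],
    [[0,0,0],[-0.565,-0.036,0.14]],
    [[0,0,0],[-0.565,-0.036,0.14]],
    [[0,0,0],[-0.565,-0.036,0.14]],
  ],
  gripper=0,
  newtons=30,
)

```text
time: 21.05
tool_pos: [0.39, -0.0008, 0.3082]
ee_rot: [0.727, 0.646, 0.156, 0.175]
wrist_force: [0.5, 0.0, 0.5]
finger_gap: 0.0006
finger_force: 0.0
```

```bash
python3 - <<'E'
from h import *
to(keytcp('tare',.04),RK)
E
```

```text
t 21.05 tcp [ 0.39   -0.0008  0.3082] F [0.5  0.04 0.51] 
 shift [-1.787  6.732  4.941] turn [-0.009 -0.004 -0.009]
```

Request:
drive_tool(
  plan=[
    [[-0.2,0.5,0.3],[0,0,0]],
    [[-0.2,0.8,0.5],[0,0,0]],
    [[-0.2,0.8,0.5],[0,0,0]],
    [[-0.2,0.8,0.6],[0,0,0]],
    [[-0.2,0.8,0.6],[0,0,0]],
    [[-0.2,0.8,0.6],[0,0,0]],
    [[-0.2,0.8,0.6],[0,0,0]],
    [[-0.2,0.8,0.6],[0,0,0]],
    [[-0.19,0.63,0.5],[0,0,0]],
    [[0,0,0],[0,0,0]],
  ],
)

```text
time: 21.88
tool_pos: [0.631, -0.0845, 0.2694]
ee_rot: [0.727, 0.646, 0.155, 0.174]
wrist_force: [0.5, -0.0, 0.0]
finger_gap: 0.0002
finger_force: 0.0
```

```bash
python3 - <<'E'
from h import *
to(keytcp('tare',.004),RK)
E
```

```text
t 21.88 tcp [ 0.631  -0.0845  0.2694] F [ 0.48 -0.01  0.04] 
 shift [ 0.043 -0.063  1.2  ] turn [-0.044  0.001 -0.012]
```

Request:
drive_tool(
  plan=[
    [[0,0,0.4],[0,0,0]],
    [[0,0,0.4],[0,0,0]],
    [[0,0,0.25],[0,0,0]],
    [[0,0,0.05],[0,0,0]],
    [[0,0,0],[0,0,0]],
    [[0,0,0],[0,0,0]],
  ],
)

```text
time: 22.38
tool_pos: [0.6411, -0.084, 0.2429]
ee_rot: [0.726, 0.646, 0.156, 0.175]
wrist_force: [-0.1, 0.1, 0.4]
finger_gap: 0.0007
finger_force: 0.0
```

```bash
python3 - <<'E'
from h import *
to(keytcp('tare',-.0031),RK)
E
```

```text
t 22.38 tcp [ 0.6411 -0.084   0.2429] F [-0.1   0.09  0.4 ] 
 shift [-0.011  0.044  0.499] turn [-0.023 -0.004  0.002]
```

Request:
drive_tool(
  plan=[
    [[0,0.04,0.15],[0,0,0]],
    [[0,0,0.1],[0,0,0]],
    [[0,0,0.05],[0,0,0]],
    [[0,0,0],[0,0,0]],
    [[0,0,0],[0,0,0]],
  ],
)

```text
time: 22.8
tool_pos: [0.6465, -0.0849, 0.2351]
ee_rot: [0.726, 0.646, 0.156, 0.175]
wrist_force: [-0.5, 0.1, 0.2]
finger_gap: 0.0003
finger_force: 0.0
```

```bash
python3 - <<'E'
from h import *
to(keytcp('tare',-.0031),RK)
E
```

```text
t 22.8 tcp [ 0.6465 -0.0849  0.2351] F [-0.51  0.05  0.18] 
 shift [-0.003 -0.001  0.186] turn [-0.029 -0.003 -0.   ]
```

Request:
drive_tool(
  plan=[
    [[0,0,0.03],[0,0,0]],
    [[0,0,0.03],[0,0,0]],
    [[0,0,0.03],[0,0,0]],
    [[0,0,0.03],[0,0,0]],
    [[0,0,0.03],[0,0,0]],
    [[0,0,0],[0,0,0]],
    [[0,0,0],[0,0,0]],
  ],
)

```text
time: 23.38
tool_pos: [0.6486, -0.0852, 0.2314]
ee_rot: [0.726, 0.646, 0.156, 0.175]
wrist_force: [-2.9, 0.2, 3.7]
finger_gap: 0.0003
finger_force: 2.1
```

Request:
drive_tool(
  plan=[
    [[0,0,0.02],[0,0,0]],
    [[0,0,0.015],[0,0,0]],
    [[0,0,0],[0,0,0]],
    [[0,0,0],[0,0,0]],
  ],
)

```text
time: 23.72
tool_pos: [0.6491, -0.0853, 0.2304]
ee_rot: [0.726, 0.646, 0.156, 0.175]
wrist_force: [-2.9, -0.3, 4.9]
finger_gap: 0.0004
finger_force: 2.6
```

Request:
drive_tool(
  plan=[
    [[0,0,0.02],[0,0,0]],
    [[0,0,0],[0,0,0]],
    [[0,0,0],[0,0,0]],
    [[0,0,0],[0,0,0]],
  ],
)

```text
time: 24.05
tool_pos: [0.6492, -0.0853, 0.2303]
ee_rot: [0.726, 0.646, 0.156, 0.175]
wrist_force: [-5.9, -0.2, 6.5]
finger_gap: 0.0002
finger_force: 4.4
```

The key is fully down at about 8.5 N. Retracting.

Request:
drive_tool(
  plan=[
    [[0,0,-0.3],[0,0,0]],
    [[0,0,-0.9],[0,0,0]],
    [[0,0,-0.9],[0,0,0]],
    [[0,-0.8,-0.9],[0,0,0]],
    [[0,-0.9,-0.9],[0,0,0]],
    [[0,-0.9,-0.5],[0,0,0]],
    [[0,-0.9,-0.3],[0,0,0]],
    [[0,-0.9,0],[0,0,0]],
    [[0,-0.9,0],[0,0,0]],
    [[0,0,0],[0,0,0]],
  ],
)

```text
time: 24.88
tool_pos: [0.4389, -0.0593, 0.2788]
ee_rot: [0.727, 0.647, 0.154, 0.171]
wrist_force: [-1.2, -0.2, -0.4]
finger_gap: 0.0006
finger_force: 0.0
```

```bash
cp top0.npz t.npz; sed 's/.*np.savez.*//' /dev/null; python3 - <<'E'
from h import *
for n in('top','side'):
    p,d=r.grab_frame(n);np.savez(n+'0.npz',p=p,d=d);cv2.imwrite(f'pics/{n}_end.png',p[:,:,::-1])
E
python3 m.py; python3 b.py | head -1
```

```text
top on [237, 126, 14, 13, 161] [0.6707 0.0436 0.2184] [0.6707 0.0435 0.218 ]
top unit [253, 115, 59, 7, 210] [ 0.6981 -0.0571  0.2313] [ 0.6976 -0.0521  0.2314]
top unit [258, 128, 14, 13, 146] [ 0.6657 -0.001   0.2183] [ 6.657e-01 -4.000e-04  2.182e-01]
top zero [280, 130, 13, 13, 151] [ 0.6611 -0.0439  0.2189] [ 0.6607 -0.0434  0.2185]
top tare [301, 133, 13, 12, 127] [ 0.6554 -0.0868  0.2184] [ 0.6557 -0.0872  0.2187]
face 1073 [ 0.6769 -0.0069  0.2153] [-0.453  0.055  0.89 ] 0.001350357908691296
plat ((538.2806396484375, 23.80633544921875), (139.60560607910156, 200.2444305419922), 83.40043640136719) 0.06083006724824576
bowl [ 0.53673462 -0.00555536] 0.04828890713354175 0.07392839201286196
clip 642 [0.55873269 0.00648566 0.10448026] 0.5008191297820919 0.05465027600301586 0.08041959704154765 [ 0.47371863 -0.07006812  0.09200883] [0.60002502 0.05825423 0.12487443]
side on [202, 184, 16, 13, 116] [0.6697 0.0473 0.2169] [0.67   0.0466 0.2168]
side unit [215, 176, 14, 12, 100] [0.6649 0.0044 0.2169] [0.665  0.0029 0.2168]
side unit [229, 189, 31, 16, 308] [ 0.7376 -0.2215  0.0272] [ 0.7387 -0.2235  0.0271]
side unit [190, 192, 15, 13, 35] [0.6804 0.0784 0.2102] [0.6809 0.0784 0.2097]
side zero [226, 168, 15, 12, 98] [ 0.6596 -0.039   0.2169] [ 0.6599 -0.0409  0.2169]
side tare [238, 161, 13, 12, 88] [ 0.6537 -0.0835  0.217 ] [ 0.6543 -0.0842  0.2166]
face 799 [ 0.6873 -0.0162  0.2212] [-0.468  0.054  0.882] 0.0011560756529321685
plat ((532.1019287109375, -6.351936340332031), (204.51507568359375, 201.43002319335938), 83.154541015625) 0.06023199427390756
bowl [ 0.531884   -0.00405554] 0.055494523524001686 0.08001509913410415
clip 1075 [ 0.53647653 -0.03831279  0.10822207] -1.4375309629211748 0.0567404352076452 0.07287667824031324 [ 0.46132933 -0.0749713   0.092114  ] [0.59860756 0.06718038 0.12496074]
top centre [ 0.5348 -0.0063] R 0.06930347772515484 rim z 0.1407480012484973 slope [0.00028262 0.00104986] 622
```

View pics/side_end.png

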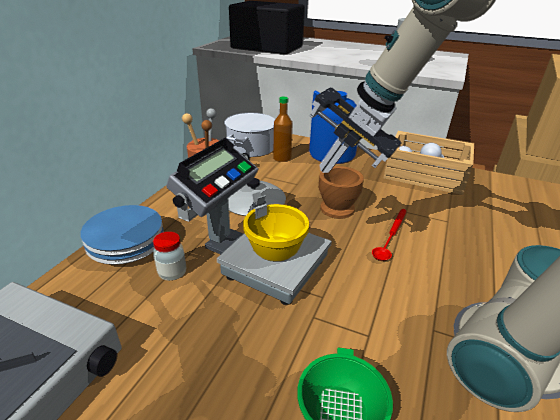

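The side view shows the bowl upright and centred on the platform at (276,232). The indicator's angle is unchanged and the arm is clear, so I'm handing in.

```bash
python3 -c "
from rig import r
print(r.job_done())"
```

```text
the job is handed in; nothing more can be done
None
```

The job is handed in, at about 25 s of the 72 s allowed: I held the on key for over a second, pressed zero with the platform empty, set the bowl upright within about 1 mm of the platform's centre and let go, then pressed tare; the indicator kept its angle, I never pressed the unit key, and the judge's verdict was not shown.

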